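Centre-punch a bracket blank through the drill jig's guide bush

ROBOT

A 6-joint arm with a two-finger parallel gripper is mounted at the origin on the work surface. World frame = base frame: x ahead of the robot, y to its left, z up, the work surface at z = 0. Lengths are in m, angles in rad, forces in N, time in s.
With the tool pointing down it reaches from about 0.325 to 0.9 m from the base axis. Payload 6.1 kg.
Tool frame: the origin (TCP) lies midway between the tips of the shut fingers; the grasp point (between the pads) lies 19 mm behind it (pinch_z is the distance from the TCP to the grasp point, in m); z points along the fingers, y is the line along which they close (so a half turn about z gives the same grasp; the last joint's range is limited). The gripper opens to 87 mm and grips with 3 to 60 N. Pads are 19 mm wide; open, the fingers measure 117 mm over their backs; the gripper's body (75 mm by 190 mm) begins 51 mm behind the grasp point.
Start: joints at [1.019, 0.22, 1.526, -0, 1.395, -0.126], TCP at [0.258, 0.569, 0.223] pointing down, gripper open.
Joint ranges: [-2.98, 2.98], [-0.91, 2.08], [0.09, 2.57], [-1.24, 4.39], [0.2, 2.65], [-2.68, 2.68]. Speed limits (rad/s): [2.57, 2.57, 3.01, 3.14, 3.14, 3.14].

INTERFACE

Orientations are given as a rotation vector (axis times angle).
In Python, from rig import * gives the robot as it stands.
- The arm moves only by the shell command python3 -m creep 'ROWS' [OPENING] [FORCE]. ROWS is JSON, one flat list of numbers, 6 for each row, row after row: the shift along the world's x, y, z in m, then the turn, a rotation vector about the world's x, y, z in rad. In form: [dx, dy, dz, ax, ay, az, dx, dy, dz, ax, ay, az, ...]. A call has exactly 10 rows; each row is the pose to reach, as a shift and turn from the pose commanded when the call began; what a row does not reach only later rows make up. A row lasts 1/8 s, in which the tool goes at most 62.5 mm and 10.7 degrees, less where a joint would pass 70% of its speed; a pose out of reach is approached as far as the arm can. A call with a gripper value outside its range is refused whole. OPENING is the opening, from 0 (shut) to 1 (fully open), set as the call begins (- or left out, the last holds). The fingers move at their own pace and stop on an object; FORCE is the grip in N (left out, the last holds). Time passes only in rows, so rows that repeat a pose let the fingers close, or fill a call up. It gives the time, the measured TCP pose, the force, the opening and the grip force at its end, in the units of the state.
- observe(): the state, without advancing time (a new reading comes with each control period).
- read_camera(name): name is "side" or "top" or "wrist"; returns (picture, depth): 384x512x3 uint8, blue, green, red; 384x512 float32, m along the optical axis (not along the pixel's ray), 0 where there is no reading.
- calibration(name): a dict with "fovy" (degrees; the focal length in pixels is half the picture's height over the tangent of half this angle, whatever the lens; pixels are square), "cx", "cy" (the principal point, pixels), "eye" and "orientation" of the camera in the world. Camera axes: x right, y down, z forward; pixel columns grow to the right and rows downward; lengths in m; the calibration is good to about 2 mm. A picture is of the moment at which its call begins: read the wrist's pose just before it. calibration takes no time and is no camera call; for the wrist camera it gives the pose at the moment of the call.
- hand_in(): hands the job in; it is judged then, once.
The state is a dict: "clock": time; "joints": joint angles; "joint_velocities": joint speeds; "effort": joint torques, N m; "ee_pos": TCP position; "eef_rot": TCP orientation; "force": force on the tool from outside, world axes, zero at the start; "wrist_torque": the same for the moment, N m; "gripper_width": opening from 0.0 (shut) to 1.0 (fully open); "grip_force": force on a finger pad.
Only numpy, scipy, OpenCV 4.12 (cv2) and the standard library are available. Lean on these libraries where they do the work, as an engineer would, in place of code of your own. Each camera call takes 0.05 s, during which the arm holds its last target. There are 200 camera calls.

TASK

Take the automatic centre punch out of its wooden block, put its nose down into the guide bush of the drill jig and press it straight down on the bracket blank until the spring inside snaps; stop at the snap and do not press on harder against the spent spring. Put the punch back upright in its hole in the block, right down on its shoulder, and let go. Do not set it off anywhere else, and leave the tape, the squeegee and the can where they are.

Things in the scene. Friction and masses are not known exactly. Their poses are not given: they have to be found in the camera images.
- punch_grip (a point): Where to grip the automatic centre punch, on its axis: a plain steel tool, about 0.16 kg, standing upright, point down. Round barrel 15 mm in diameter, 70 mm long; its dark flat top lies 30 mm above this point, its lower end (a flat shoulder) 40 mm below. Free all round; the top lies 70 mm above the wooden block. z runs up along the punch. Grip it with 40 N or more so that it does not slip.
- punch: The punch as a whole, 114 mm long; origin at its point with the spindle out, z up along the punch. From the point up: a pointed spindle 5 mm in diameter that stands out 14 mm from the nose, a nose 8 mm in diameter and 30 mm long (tapered over its lowest 6 mm), then the shoulder and the 15 mm barrel.
- punch_point (a point): The punch's point, 84 mm below the grip point with the spindle out. Pressed, the spindle slides up into the barrel against a spring: 2 N at first, rising 4 N per mm to about 13 N after 3 mm, where the spring snaps and the force falls at once to about half or less (4 to 7 N); pressed on, it rises again and meets the hard stop about 3 mm later. Lifted off, it springs out by itself.
- striker (a point): The striker hidden inside the barrel, on its axis; not to be seen. At rest it lies 50 mm below the grip point; at the snap it jumps about 3 mm up along the barrel, and it falls back when the punch is lifted off.
- jig: Bridge drill jig bolted to the bench; origin on the bench under the bush, x along the blank, z up. Steel base plate 130 x 104 x 6 mm; on it two aluminium rails with a bridge plate 60 mm (x) x 104 mm (y), top 32 mm above the bench, four screw heads 5 mm high on it, and a thumbscrew at each side. Nothing on it gives way.
- jig_bush (a point): Centre of the mouth of the guide bush in the bridge, 40 mm above the bench: a dark steel sleeve 8 mm proud of the bridge, 27 mm across its flared mouth, bored 10 mm straight through. Below it the blank, an aluminium bar 165 x 56 mm clamped in the jig, stands out at both ends. Stock differs from job to job: its flat top lies anywhere from 20 to 32 mm below this mouth. The mark belongs right below.
- stand_hole (a point): Centre of the mouth of the punch's hole in the wooden tool block (95 x 75 mm, 54 mm high, fixed). The hole is upright, 11 mm in diameter, 48 mm deep; the punch hangs in it with its shoulder on the block's top and its point free 44 mm below the mouth. The four small dark holes at the corners are not used.
- tape: Blue roll of tape lying flat, 90 mm across, 25 mm high; leave it. Origin at the centre of its underside.
- squeegee: Wooden squeegee with a rubber blade lying flat, 180 mm long, about 60 mm wide, 22 mm high; leave it. Origin on the bench under the wooden handle.
- ink_can: Upright can, 76 mm across, 85 mm high; leave it. Origin at the centre of its underside.

How it is judged:
By the outcome, as a careful person would: the job done as asked, in the order asked, and still so for the second after the job is handed in, with the robot touching nothing.
It also fails if it takes over 64 s, if anything falls off the work surface, if the arm or the gripper's body presses on something with over 40 N, if the wrist force passes 120 N, or if a joint passes its speed limit or range.

## Working session

There is one attempt and no reset: what is moved stays moved. The work goes in short steps, Python scripts to look and compute and a shell command to move; the robot and the scene stay as the last step left them, time stands still between calls to the robot, and variables do not carry over. Pictures are saved under pics/ and viewed, at most 14 in all, crops included, and the job is handed in when it is done.

```bash
mkdir -p pics; ls; cat > h.py <<'E'
from rig import *
import numpy as np, cv2
from scipy.spatial.transform import Rotation as R
def cal(n):
    c=calibration(n); f=192/np.tan(np.radians(c["fovy"])/2); return c,f
def rot(o):
    o=np.array(o,float); return o if o.shape==(3,3) else (R.from_rotvec(o).as_matrix() if o.size==3 else R.from_quat(o).as_matrix())
def ray(c,f,u,v):
    d=rot(c["orientation"])@np.array([(u-c["cx"])/f,(v-c["cy"])/f,1]); return np.array(c["eye"]),d
def atz(c,f,u,v,z):
    e,d=ray(c,f,u,v); return e+d*(z-e[2])/d[2]
def proj(c,f,p):
    q=rot(c["orientation"]).T@(np.array(p)-np.array(c["eye"])); return q[0]/q[2]*f+c["cx"],q[1]/q[2]*f+c["cy"]
def cloud(c,f,D):
    v,u=np.mgrid[:384,:512]; q=np.stack([(u-c["cx"])/f*D,(v-c["cy"])/f*D,D],-1); return q@rot(c["orientation"]).T+np.array(c["eye"])
E
python3 - <<'E'
from h import *
print(observe())
ims=[]
for n in ("top","side"):
    c,f=cal(n); print(n,c,f)
    p,d=read_camera(n); np.savez("/tmp/%s.npz"%n,p=p,d=d); cv2.imwrite("pics/%s0.png"%n,p)
E
```

```text
pics
{'clock': 0.0, 'joints': array([ 1.01890009e+00,  2.21236269e-01,  1.52760166e+00, -2.11962090e-05,
        1.39473480e+00, -1.26109064e-01]), 'joint_velocities': array([-2.96985632e-04, -1.47898890e-04, -1.13426237e-03, -3.88543566e-04,
        6.89672176e-04, -9.96857898e-05]), 'effort': array([-4.94089509e-04, -4.94615650e+01, -3.87379611e+01,  6.99026906e-02,
        5.74005023e-02, -1.62100469e-04]), 'ee_pos': array([0.25783064, 0.56864814, 0.221436  ]), 'eef_rot': array([-6.63643106e-01, -3.07004240e+00,  2.94357178e-03]), 'force': array([-0.6554405 ,  1.06141652, -0.60205252]), 'wrist_torque': array([-0.03936044,  0.01061204, -0.03004859]), 'grip_force': 0.0, 'gripper_width': 1.0005315768072864}
top {'fovy': 56.709837630128646, 'cx': 259.83884939479515, 'cy': 197.15641410099974, 'eye': array([ 0.49834705, -0.00682443,  0.97934011]), 'orientation': array([-2.13539989,  2.20000019, -0.10321464])} 355.7653442681472
side {'fovy': 43.240877654439196, 'cx': 247.97275576926344, 'cy': 195.882314031942, 'eye': array([ 0.36345023, -1.05672651,  0.8607146 ]), 'orientation': array([-2.18852742,  0.25137178, -0.10723769])} 484.4316879494587
```

View pics/top0.png

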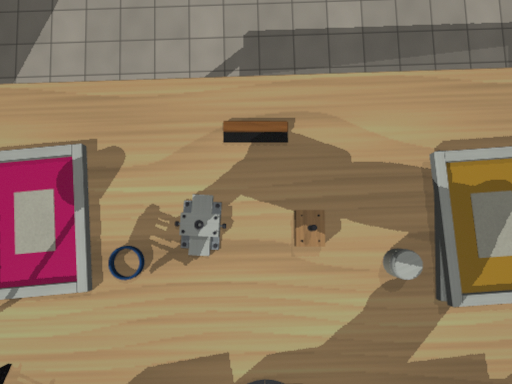

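View pics/side0.png

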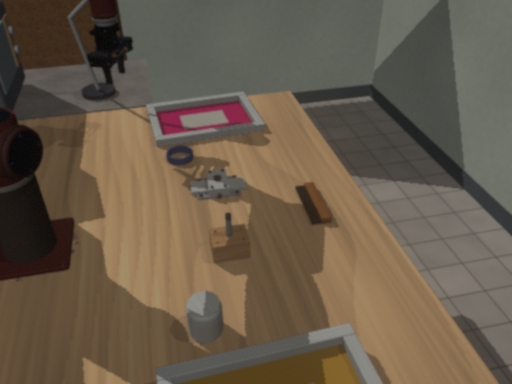

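The top view has the punch at about (312,228), the bush at (199,224), the tape at (127,262), the can at (403,264) and the squeegee at (256,132). In the side view the punch top is at (228,215) and the bush at about (217,177).

```bash
python3 - <<'E'
from h import *
c,f=cal("top");d=np.load("/tmp/top.npz")["d"];P=cloud(c,f,d)
cs,fs=cal("side");ds=np.load("/tmp/side.npz")["d"];Q=cloud(cs,fs,ds)
def tri(a,b):
    e1,d1=ray(c,f,*a);e2,d2=ray(cs,fs,*b)
    s=np.linalg.lstsq(np.stack([d1,-d2],1),e2-e1,rcond=None)[0]; A=e1+d1*s[0];B=e2+d2*s[1]; return (A+B)/2,np.linalg.norm(A-B)
print("punch",tri((312,228),(228,215)),"bush",tri((199,224),(217,177)))
for nm,C in(("top",P),("side",Q)):
    x,y,z=C[...,0],C[...,1],C[...,2]
    for lab,(u,v) in {"block":((.33,.53),(-.25,-.05)),"jig":((.33,.53),(.03,.27))}.items():
        for lo,hi in((.035,.045),(.048,.06),(.09,.16)):
            m=(x>u[0])&(x<u[1])&(y>v[0])&(y<v[1])&(z>lo)&(z<hi)
            if m.sum(): print(nm,lab,lo,m.sum(),C[m].mean(0).round(4),C[m].min(0).round(3),C[m].max(0).round(3))
for n in ("top","side"):
    p=np.load("/tmp/%s.npz"%n)["p"]
    a=(slice(195,260),slice(170,335)) if n=="top" else (slice(165,265),slice(185,255))
    cv2.imwrite("pics/%s_c.png"%n,cv2.resize(p[a],None,fx=4.8,fy=4.8,interpolation=2))
E
```

```text
punch (array([ 0.50829061, -0.12768741,  0.11868554]), np.float64(0.004168096704409038)) bush (array([0.5269342 , 0.15811018, 0.04246001]), np.float64(0.001536107625006428))
top block 0.048 760 [ 0.494  -0.1295  0.0545] [ 0.46  -0.168  0.048] [ 0.53  -0.091  0.059]
top block 0.09 40 [ 0.5069 -0.1285  0.1197] [ 0.501 -0.136  0.095] [ 0.514 -0.123  0.127]
top jig 0.035 70 [0.5163 0.1609 0.0382] [0.494 0.112 0.035] [0.529 0.21  0.043]
side block 0.035 85 [ 0.4925 -0.1635  0.0401] [ 0.46  -0.17   0.035] [ 0.53  -0.106  0.045]
side block 0.048 547 [ 0.4933 -0.1353  0.0555] [ 0.46  -0.17   0.048] [ 0.53  -0.088  0.06 ]
side block 0.09 83 [ 0.5079 -0.1328  0.111 ] [ 0.501 -0.14   0.09 ] [ 0.515 -0.123  0.127]
side jig 0.035 96 [0.5128 0.1577 0.0376] [0.493 0.108 0.035] [0.53  0.216 0.044]
```

```bash
python3 - <<'E'
from h import *
c,f=cal("wrist");s=observe();T=R.from_rotvec(s["eef_rot"]).as_matrix()
print(f,c["cx"],c["cy"],(T.T@(c["eye"]-s["ee_pos"])).round(4)); print((T.T@rot(c["orientation"])).round(3)); print(T.round(3))
E
```

```text
314.6736925463207 250.1856502137639 194.96188069535697 [ 0.0792 -0.0007 -0.1622]
[[ 0.    -0.957 -0.289]
 [ 1.     0.     0.   ]
 [-0.    -0.289  0.957]]
[[-0.911  0.413 -0.001]
 [ 0.413  0.911 -0.001]
 [ 0.    -0.002 -1.   ]]
```

View pics/top_c.png

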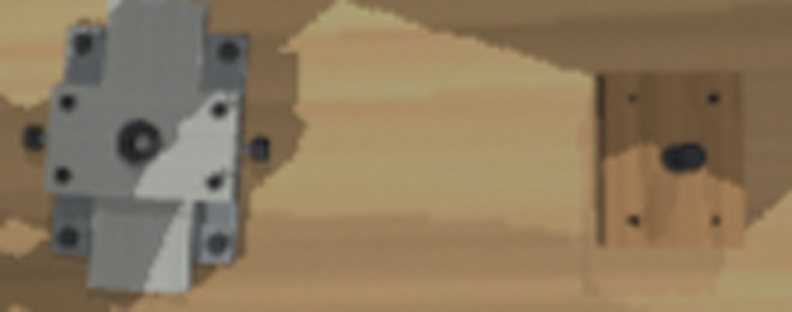

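Crop: bush at about pixel (199.0,224.6) and punch top at about (314,227.7) in the top picture. I'm going above the bush first for a close look.

```bash
python3 -m creep '[0.014,-0.021,0,0,0,0, 0.045,-0.070,0,0,0,0, 0.080,-0.123,0,0,0,0, 0.115,-0.177,0,0,0,0, 0.150,-0.231,0,0,0,0, 0.185,-0.285,0,0,0,0, 0.220,-0.339,0,0,0,0, 0.247,-0.381,0,0,0,0, 0.262,-0.404,0,0,0,0, 0.266,-0.411,0,0,0,0]'
python3 - <<'E'
from h import *
c,f=cal("wrist"); p,d=read_camera("wrist"); c2,_=cal("wrist"); print(np.array(c["eye"]).round(4),np.array(c2["eye"]).round(4))
c=c2;p,d=read_camera("wrist")
np.savez("/tmp/w1.npz",p=p,d=d,eye=c["eye"],o=c["orientation"]); cv2.imwrite("pics/w1.png",p)
s=observe();print(s["ee_pos"],s["clock"]); print(proj(c,f,(.524,.158,.04)))
E
```

```text
clock: 1.35
ee_pos: [0.5246, 0.1567, 0.222]
eef_rot: [-0.668, -3.069, 0.001]
force: [-0.1, 0.7, 0.1]
gripper_width: 0.996
grip_force: 0.0
[0.4524 0.189  0.3843] [0.4522 0.1892 0.3843]
[0.52394803 0.15802399 0.22213566] 1.45
(np.float64(251.48165276672205), np.float64(173.03785094461975))
```

View pics/w1.png

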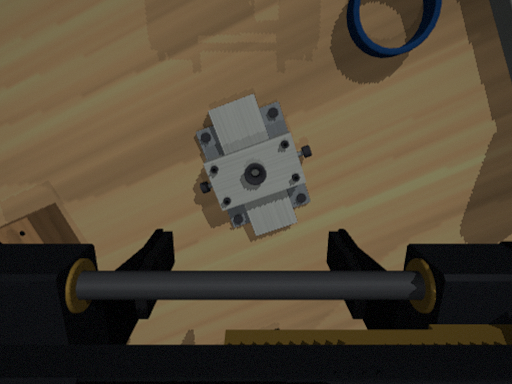

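The wrist view shows the bush at about (255,173), the tape at top right and the block at lower left. I'll refine the bush centre numerically.

```bash
python3 - <<'E'
from h import *
z=np.load("/tmp/w1.npz");c,f=cal("wrist");c=dict(c,eye=z["eye"],orientation=z["o"])
C=cloud(c,f,z["d"]);g=cv2.cvtColor(z["p"],6)
print(g[160:187,240:271][::2,::2])
m=(g<75).astype(np.uint8);m[:150]=0;m[200:]=0;m[:,:235]=0;m[:,275:]=0
n,l,st,ce=cv2.connectedComponentsWithStats(m)
for i in range(1,n):
    if st[i,4]>40: print(st[i],ce[i],atz(c,f,*ce[i],.04).round(4))
Z=C[160:187,240:271,2]; print(Z[::3,::3].round(3))
e=cv2.resize(z["p"][150:200,225:285],None,fx=10,fy=10,interpolation=2);cv2.imwrite("pics/w1c.png",e)
E
```

```text
[[121 121 118 117 112 108 107 110 110 106 117 122 124 124 124 121]
 [118 120 121 107 108 113 101  95  93 107 112 113 122 121 119 122]
 [122 121 114 106 105  55  40  37  39  45  72 104 118 121 121 117]
 [123 120 107 107  43  36  35  28  30  33  34  53 111 118 120 121]
 [120 124 122  54  38  26  21  22  18  21  27  31  78 125 122 121]
 [123 123  96  33  34  25  47  63  67  32  23  30  42 110 123 122]
 [120 122  74  34  27  30  74  66  71  64  24  27  34  94 123 119]
 [123  96  39  35  26  27  46  69  66  33  22  26  35  83 122 122]
 [108  78  62  37  36  32  21  14   7  22  31  32  36  84 122 123]
 [ 93  80  73  37  39  33  36  35  34  36  36  36  36 119 119 120]
 [ 75  80  80  40  39  43  40  38  40  38  37  34  82 125 126 125]
 [109  76  80  79  41  38  40  42  42  38  33  76 127 122 120 118]
 [120  77  82  82  83  62  51  32  38  45  89 122 118 119 119 122]
 [122 112  78  79  80  82  84  81  83  76 110 120 120 123 124 125]]
[243 163  23  23 400] [254.4925 174.07  ] [0.5265 0.1606 0.04  ]
[[0.032 0.032 0.032 0.032 0.03  0.033 0.031 0.032 0.031 0.032 0.032]
 [0.032 0.032 0.031 0.033 0.032 0.04  0.04  0.033 0.032 0.032 0.032]
 [0.033 0.034 0.033 0.04  0.04  0.039 0.04  0.04  0.031 0.031 0.032]
 [0.032 0.032 0.04  0.039 0.036 0.014 0.036 0.038 0.04  0.032 0.032]
 [0.033 0.03  0.04  0.038 0.013 0.013 0.012 0.037 0.039 0.031 0.033]
 [0.032 0.031 0.04  0.039 0.032 0.025 0.03  0.038 0.041 0.033 0.032]
 [0.031 0.032 0.04  0.039 0.036 0.037 0.037 0.04  0.04  0.031 0.031]
 [0.032 0.032 0.031 0.039 0.04  0.038 0.041 0.04  0.033 0.032 0.032]
 [0.033 0.032 0.032 0.032 0.032 0.037 0.04  0.031 0.033 0.033 0.032]]
```

View pics/w1c.png

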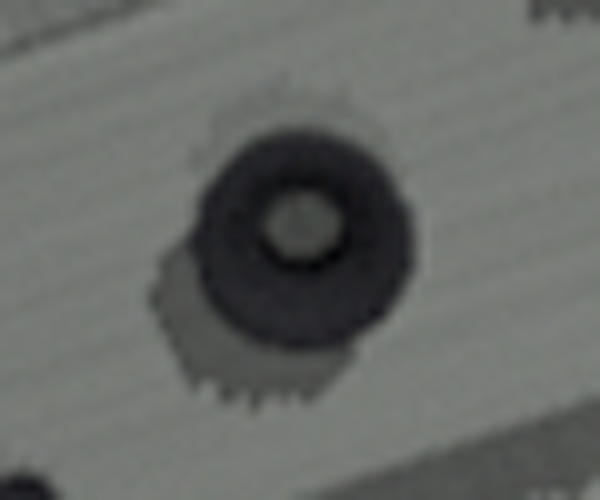

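The bush rim centre is at about (255.1,173.4), giving (0.5265,0.160). Depth puts the mouth at 0.040 and the blank top at about 0.013. Next I take the same relative view over the punch, 84 mm higher.

```bash
python3 -m creep '[-0.001,-0.020,0.006,0,0,0, -0.004,-0.065,0.019,0,0,0, -0.007,-0.118,0.035,0,0,0, -0.010,-0.171,0.050,0,0,0, -0.013,-0.224,0.066,0,0,0, -0.016,-0.265,0.078,0,0,0, -0.017,-0.282,0.083,0,0,0, -0.017,-0.286,0.084,0,0,0, -0.017,-0.286,0.084,0,0,0, -0.017,-0.286,0.084,0,0,0]'
python3 - <<'E'
from h import *
c,f=cal("wrist"); p,d=read_camera("wrist")
np.savez("/tmp/w2.npz",p=p,d=d,eye=c["eye"],o=c["orientation"])
s=observe();print(s["ee_pos"],s["eef_rot"],s["clock"]); a,b=map(int,proj(c,f,(.507,-.128,.124)));print(a,b)
C=cloud(c,f,d);m=(C[...,2]>.115)&(C[...,2]<.135)&(abs(C[...,0]-.507)<.03)&(abs(C[...,1]+.128)<.03)
v,u=np.nonzero(m);print(len(v),u.mean(),v.mean(),C[m].mean(0),C[m].std(0)); print(atz(c,f,u.mean(),v.mean(),.124))
B=(abs(C[...,2]-.054)<.004)&(abs(C[...,0]-.507)<.07)&(abs(C[...,1]+.128)<.07);print(C[B].min(0),C[B].max(0),C[B].mean(0))
e=cv2.resize(p[b-30:b+40,a-45:a+45],None,fx=7,fy=7,interpolation=2);cv2.imwrite("pics/w2c.png",e);print(a-45,b-30)
E
```

```text
clock: 2.7
ee_pos: [0.5071, -0.1264, 0.306]
eef_rot: [-0.661, -3.07, -0.001]
force: [-0.1, 0.9, 0.2]
gripper_width: 1.002
grip_force: 0.0
[ 0.5071109  -0.12654079  0.3060461 ] [-6.60900893e-01 -3.07037400e+00 -6.13336750e-04] 2.75
249 174
154 248.38311688311688 174.7012987012987 [ 0.50719407 -0.12920504  0.12259945] [0.00387499 0.00389114 0.00247475]
[ 0.50689941 -0.12906733  0.124     ]
[ 0.45988956 -0.16849341  0.0501019 ] [ 0.55674236 -0.09099092  0.05671708] [ 0.50603819 -0.12884352  0.05393279]
204 144
```

View pics/w2c.png

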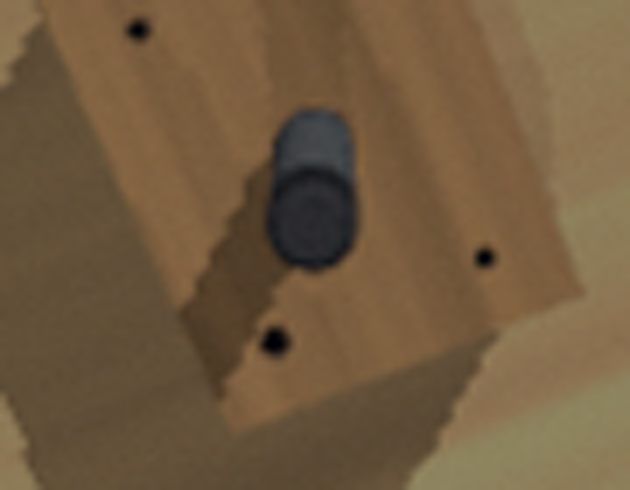

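The punch top is centred at about (248.1,174.6), giving (0.507,-0.129) at z≈0.124, on the block's centre. The block top is at 0.054 as stated. Now the descent.

```bash
python3 -m creep '[0,-0.001,-0.020,0,0,0, 0,-0.001,-0.065,0,0,0, 0,-0.001,-0.115,0,0,0, 0,-0.001,-0.165,0,0,0, 0,-0.001,-0.205,0,0,0, 0,-0.001,-0.225,0,0,0, 0,-0.001,-0.231,0,0,0, 0,-0.001,-0.231,0,0,0, 0,-0.001,-0.231,0,0,0, 0,-0.001,-0.231,0,0,0]' && python3 -m creep '[0,0,0,0,0,0, 0,0,0,0,0,0, 0,0,0,0,0,0, 0,0,0,0,0,0, 0,0,0,0,0,0, 0,0,0,0,0,0, 0,0,0,0,0,0, 0,0,0,0,0,0, 0,0,0,0,0,0, 0,0,0,0,0,0]' 0 55
python3 - <<'E'
from h import *
print(observe())
p,d=read_camera("wrist");cv2.imwrite("pics/w3.png",p);print(observe()["ee_pos"])
E
```

```text
clock: 4.0
ee_pos: [0.5079, -0.1291, 0.0766]
eef_rot: [0.663, 3.069, -0.001]
force: [0.0, -1.0, 0.3]
gripper_width: 0.999
grip_force: 0.0
clock: 5.25
ee_pos: [0.5072, -0.1288, 0.0756]
eef_rot: [-0.664, -3.071, 0.0]
force: [-0.1, 0.8, -0.6]
gripper_width: 0.162
grip_force: 55.0
{'clock': 5.25, 'joints': array([-3.99490651e-01,  1.37673453e-01,  1.91571320e+00, -4.53454563e-05,
        1.08819850e+00, -1.54452498e+00]), 'joint_velocities': array([-9.39680480e-05,  2.16432513e-03, -1.81065153e-04,  6.10353312e-04,
       -2.18205692e-03,  1.23430663e-03]), 'effort': array([ 6.73878752e-02, -4.03656614e+01, -3.36742938e+01,  1.15884491e-02,
        6.57704612e-02, -2.30208534e-04]), 'ee_pos': array([ 0.50715458, -0.12881402,  0.07555373]), 'eef_rot': array([-6.63713117e-01, -3.07068214e+00,  6.41858440e-05]), 'force': array([-0.14822378,  0.77389092, -0.60406113]), 'wrist_torque': array([-0.00324911,  0.02212316,  0.03093637]), 'grip_force': 54.99969379976392, 'gripper_width': 0.16201741037517947}
[ 0.50717575 -0.12883792  0.07556797]
```

View pics/w3.png

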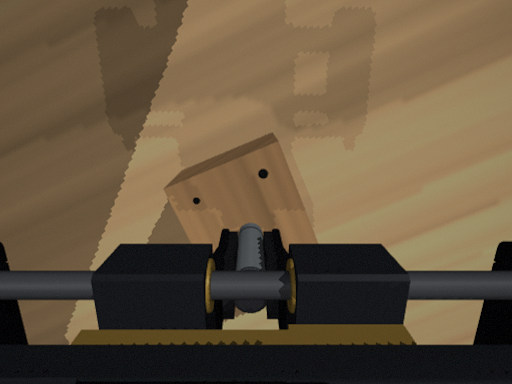

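The punch is held centrally: opening 14 mm, no side force, shoulder visible near (250,228). I'll lift it, go across and hover above the bush.

```bash
python3 -m creep '[0,0,0.008,0,0,0, 0,0,0.030,0,0,0, 0,0,0.062,0,0,0, 0,0.008,0.088,0,0,0, 0.002,0.035,0.1,0,0,0, 0.005,0.075,0.1,0,0,0, 0.008,0.120,0.1,0,0,0, 0.011,0.165,0.1,0,0,0, 0.014,0.210,0.1,0,0,0, 0.017,0.250,0.1,0,0,0]' && python3 -m creep '[0.0020,0.025,0,0,0,0, 0.0025,0.036,-0.004,0,0,0, 0.0025,0.039,-0.015,0,0,0, 0.0025,0.039,-0.03,0,0,0, 0.0025,0.039,-0.042,0,0,0, 0.0025,0.039,-0.048,0,0,0, 0.0025,0.039,-0.05,0,0,0, 0.0025,0.039,-0.05,0,0,0, 0.0025,0.039,-0.05,0,0,0, 0.0025,0.039,-0.05,0,0,0]'
python3 - <<'E'
from h import *
p,d=read_camera("wrist");c,f=cal("wrist");p,d=read_camera("wrist");s=observe()
np.savez("/tmp/w4.npz",p=p,d=d,eye=c["eye"],o=c["orientation"])
for n in("side","top"):
    q,e=read_camera(n);np.savez("/tmp/%s4.npz"%n,p=q,d=e)
T=R.from_rotvec(s["eef_rot"]).as_matrix();pt=s["ee_pos"]+T@[0,0,.0656]
print(s["ee_pos"],s["force"],pt,proj(c,f,pt),proj(c,f,(.5265,.16,.04)))
cv2.imwrite("pics/w4c.png",cv2.resize(p[170:250,205:305],None,fx=7,fy=7,interpolation=2))
E
```

```text
clock: 6.55
ee_pos: [0.524, 0.1228, 0.176]
eef_rot: [0.663, 3.071, 0.0]
force: [0.0, -0.7, -2.2]
gripper_width: 0.162
grip_force: 55.0
clock: 7.8
ee_pos: [0.527, 0.1603, 0.126]
eef_rot: [0.664, 3.07, 0.0]
force: [0.0, 0.8, -2.0]
gripper_width: 0.16
grip_force: 55.0
[0.52681857 0.16026104 0.12582013] [ 0.16073399  0.54744521 -1.29392069] [0.52684994 0.1602641  0.06022014] (np.float64(250.88319812336846), np.float64(207.76975614770845)) (np.float64(250.34716528160345), np.float64(199.49283984389766))
```

View pics/w4c.png

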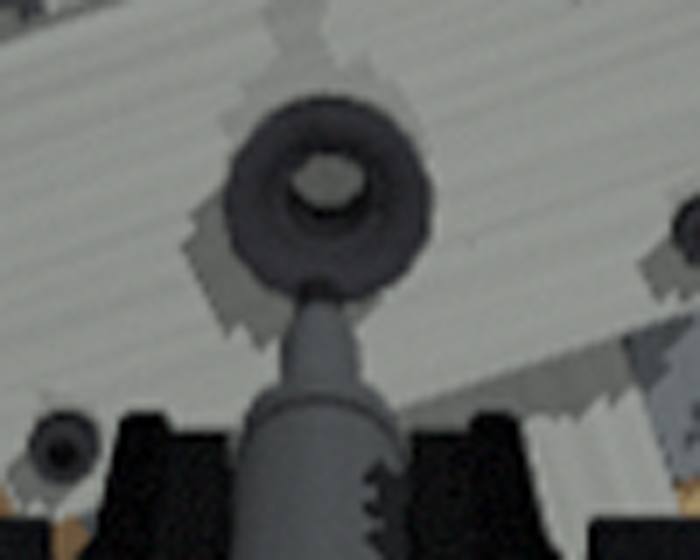

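In the crop the bush is centred at (329,198), pixel (251.6,197.8). The nose and spindle run along x≈319, pixel 250.1, and the dark tip is hard to see against the bush. I'll boost the contrast to find it.

```bash
python3 - <<'E'
from h import *
z=np.load("/tmp/w4.npz");c,f=cal("wrist");p=z["p"]
print(proj(c,f,(.52685,.16026,.04)))
g=p.mean(2);print(g[192:216,243:259].round().astype(int))
print((cloud(c,f,z["d"])[194:216,244:258,2]*1000).round().astype(int))
e=cv2.resize(p[184:224,225:280],None,fx=14,fy=14,interpolation=2).astype(float)
cv2.imwrite("pics/w4e.png",np.clip((e-10)*3.2,0,255).astype(np.uint8))
E
```

```text
(np.float64(250.94581852897784), np.float64(200.01166384205905))
[[ 42  33  31  34  31  32  54  69  63  66  60  44  30  27  27  26]
 [ 38  34  32  32  34  50  79  83  81  85  82  71  63  39  25  27]
 [ 32  31  40  42  57  75  85  83  79  82  85  83  81  64  29  34]
 [ 30  35  39  50  80  83  83  84  79  80  81  83  85  75  29  36]
 [ 33  36  36  36  73  83  82  83  83  80  81  85  83  65  20  31]
 [ 36  37  34  23  44  73  85  87  82  80  83  81  64  41  17  31]
 [ 35  44  37  19  11  45  68  76  76  74  72  62  27  13  18  30]
 [ 38  41  40  23  24  18  30  47  46  46  42  27  13  15  19  30]
 [ 40  42  46  32  29  29  19   1  13   9  15  11  18  17  27  38]
 [ 43  45  49  43  31  34  33  23  24  25  27  24  20  26  38  46]
 [ 43  42  45  46  39  33  35  33  34  31  29  27  27  36  42  41]
 [ 44  43  44  44  45  40  36  36  36  33  34  39  41  45  46  42]
 [ 48  49  43  43  47  46  47  45  43  44  44  49  47  46  42  43]
 [ 48  49  48  47  44  47  47  48  49  51  51  46  46  44  43  44]
 [ 51  51  52  49  49  51  47  50  49  47  44  49  46  44  46  44]
 [ 49  52  54  51  51  52  50 
[... 864 characters left out ...]
28 28 28 29 29 31 32 36]
 [37 37 36 35 34 33 31 31 32 31 31 33 36 37]
 [40 37 36 36 36 36 35 33 34 33 34 36 37 36]
 [37 38 37 37 36 35 35 35 35 37 37 36 37 37]
 [38 38 37 35 37 37 36 37 36 36 38 37 37 37]
 [40 39 38 38 36 37 36 36 38 36 38 36 39 39]
 [40 40 39 39 38 37 38 38 37 38 38 38 39 38]
 [39 40 39 38 39 38 38 38 38 38 39 39 39 39]
 [39 40 41 40 38 39 38 39 40 38 40 40 38 40]
 [40 41 40 39 40 65 67 65 65 40 40 40 40 40]
 [39 40 40 40 66 68 67 68 68 64 40 39 40 39]
 [32 38 39 39 68 69 70 71 70 67 40 40 40 39]
 [32 31 32 38 69 72 74 72 71 70 39 39 39 41]
 [32 33 33 32 73 76 78 76 77 71 32 33 32 32]
 [31 32 32 31 77 79 82 81 79 79 32 31 33 32]
 [32 32 31 80 82 81 83 82 82 81 78 31 32 33]]
```

View pics/w4e.png

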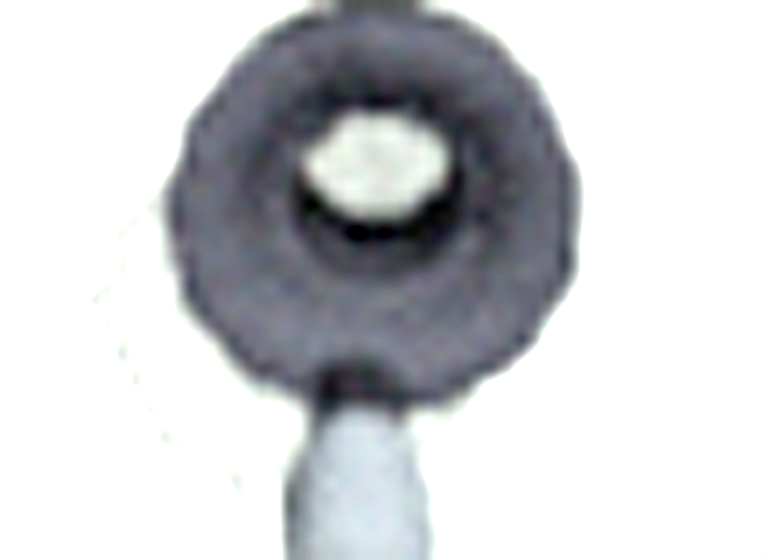

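The tip is at about (250.4,209) and the bush at (251.1,198.4), so I shift by (-1,+1) mm. This agrees with the earlier view from above. Now down 30 mm with the force watched.

```bash
python3 -m creep '[-0.001,0.001,0,0,0,0, -0.001,0.001,-0.003,0,0,0, -0.001,0.001,-0.008,0,0,0, -0.001,0.001,-0.013,0,0,0, -0.001,0.001,-0.018,0,0,0, -0.001,0.001,-0.023,0,0,0, -0.001,0.001,-0.027,0,0,0, -0.001,0.001,-0.030,0,0,0, -0.001,0.001,-0.030,0,0,0, -0.001,0.001,-0.030,0,0,0]'
python3 - <<'E'
from h import *
p,d=read_camera("wrist");s=observe();print(s["force"],s["wrist_torque"],s["ee_pos"])
cv2.imwrite("pics/w5c.png",cv2.resize(p[170:250,205:305],None,fx=7,fy=7,interpolation=2))
E
```

```text
clock: 9.25
ee_pos: [0.5258, 0.1612, 0.0957]
eef_rot: [0.664, 3.07, 0.0]
force: [0.3, -0.7, -1.5]
gripper_width: 0.158
grip_force: 55.0
[-0.13685986  0.40035458 -1.8371725 ] [-0.01792899 -0.03727661 -0.0180301 ] [0.5258442  0.16120799 0.09578375]
```

View pics/w5c.png

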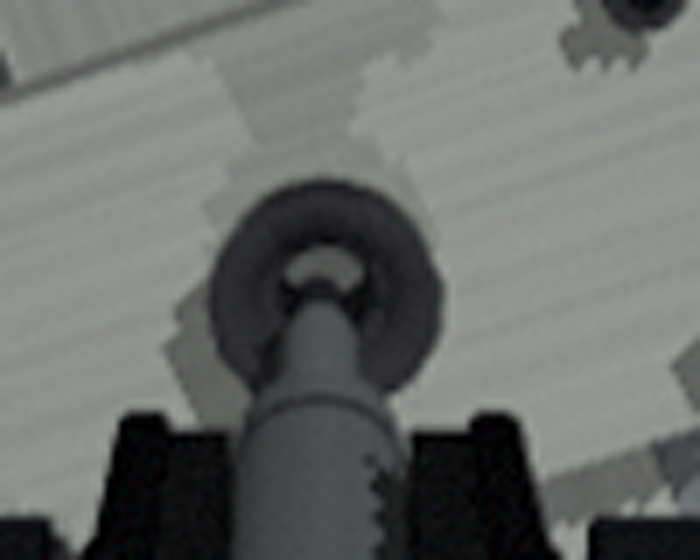

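The spindle is in the bore: rim centre at (326,296), punch at (320). It is off by about 0.6 mm sideways, which I correct while lowering.

```bash
python3 -m creep '[0,0.0006,0,0,0,0, 0,0.0006,-0.002,0,0,0, 0,0.0006,-0.004,0,0,0, 0,0.0006,-0.006,0,0,0, 0,0.0006,-0.008,0,0,0, 0,0.0006,-0.010,0,0,0, 0,0.0006,-0.012,0,0,0, 0,0.0006,-0.013,0,0,0, 0,0.0006,-0.013,0,0,0, 0,0.0006,-0.013,0,0,0]'
python3 - <<'E'
from h import *
for i in range(4):
    read_camera("top");s=observe();print(s["force"].round(2),s["wrist_torque"].round(3),s["ee_pos"].round(4))
E
```

```text
clock: 10.55
ee_pos: [0.5257, 0.1618, 0.0826]
eef_rot: [0.664, 3.071, 0.0]
force: [-0.3, -0.4, -0.9]
gripper_width: 0.161
grip_force: 55.0
[ 0.49  0.94 -2.23] [ 0.002  0.053 -0.058] [0.5258 0.1618 0.0827]
[-0.67  0.62 -1.76] [-0.006 -0.022  0.003] [0.5257 0.1618 0.0826]
[-0.25 -0.32 -1.62] [-0.005  0.082 -0.034] [0.5257 0.1618 0.0826]
[-0.68 -0.46 -1.12] [ 0.049 -0.031 -0.033] [0.5257 0.1618 0.0826]
```

```bash
cat > f.py <<'E'
from h import *
F=[]
for i in range(6):
    read_camera("top");s=observe();F.append(np.r_[s["force"],s["ee_pos"][2]*1000])
print(s["clock"],np.mean(F,0).round(2))
E
python3 -m creep '[0,0,-0.0005,0,0,0, 0,0,-0.001,0,0,0, 0,0,-0.0015,0,0,0, 0,0,-0.002,0,0,0, 0,0,-0.0025,0,0,0, 0,0,-0.003,0,0,0, 0,0,-0.003,0,0,0, 0,0,-0.003,0,0,0, 0,0,-0.003,0,0,0, 0,0,-0.003,0,0,0]' | grep -E "force|pos"; python3 f.py
```

```text
ee_pos: [0.5257, 0.1618, 0.0796]
force: [-0.2, 0.4, -0.7]
grip_force: 55.0
12.3 [-5.000e-02  6.000e-02 -1.740e+00  7.955e+01]
```

Not touching yet. Another 1.5 mm.

```bash
python3 -m creep '[0,0,-0.0003,0,0,0, 0,0,-0.0006,0,0,0, 0,0,-0.0009,0,0,0, 0,0,-0.0012,0,0,0, 0,0,-0.0015,0,0,0, 0,0,-0.0015,0,0,0, 0,0,-0.0015,0,0,0, 0,0,-0.0015,0,0,0, 0,0,-0.0015,0,0,0, 0,0,-0.0015,0,0,0]' | grep -E "force|pos"; python3 f.py
```

```text
ee_pos: [0.5257, 0.1618, 0.0781]
force: [0.2, -0.1, 0.5]
grip_force: 55.0
13.85 [-0.09  0.16  1.07 78.08]
```

Contact: about 2.8 N, so about 0.2 mm of travel. Pressing 2 mm further, short of the snap.

```bash
python3 -m creep '[0,0,-0.0003,0,0,0, 0,0,-0.0006,0,0,0, 0,0,-0.0009,0,0,0, 0,0,-0.0012,0,0,0, 0,0,-0.0015,0,0,0, 0,0,-0.0018,0,0,0, 0,0,-0.002,0,0,0, 0,0,-0.002,0,0,0, 0,0,-0.002,0,0,0, 0,0,-0.002,0,0,0]' | grep -E "force|pos"; python3 f.py
```

```text
ee_pos: [0.5259, 0.1618, 0.0763]
force: [-1.2, 0.0, 5.9]
grip_force: 55.0
15.4 [-9.200e-01 -3.000e-02  4.820e+00  7.627e+01]
```

```bash
python3 f.py; python3 -m creep '[0,0,-0.0001,0,0,0, 0,0,-0.0002,0,0,0, 0,0,-0.0003,0,0,0, 0,0,-0.0004,0,0,0, 0,0,-0.0004,0,0,0, 0,0,-0.0004,0,0,0, 0,0,-0.0004,0,0,0, 0,0,-0.0004,0,0,0, 0,0,-0.0004,0,0,0, 0,0,-0.0004,0,0,0]' | grep -E "force|pos|eef"; python3 f.py
```

```text
15.7 [-0.94 -0.17  5.02 76.26]
ee_pos: [0.5259, 0.1618, 0.076]
eef_rot: [0.664, 3.07, 0.0]
force: [-1.4, -0.5, 5.2]
grip_force: 55.0
17.25 [-7.600e-01 -6.000e-02  5.990e+00  7.597e+01]
```

```bash
python3 - <<'E'
from h import *
a=np.load("/tmp/w4.npz")["p"].mean(2)
b=cv2.resize(cv2.imread("pics/w5c.png"),(100,80),interpolation=cv2.INTER_AREA).mean(2)
p=np.mean([read_camera("wrist")[0] for _ in range(3)],0);np.save("/tmp/w6.npy",p);g=p.mean(2)
for n,i in(("w4",a[170:250,205:305]),("w5",b),("now",g[170:250,205:305])):
    print(n,i[38:70,42:50].mean(1).round().astype(int)); print(n,'cols',i[58:60,30:62].mean(0).round().astype(int))
w4=a[222:250,236:266].astype(np.float32);w6=g[222:250,236:266].astype(np.float32)
print(cv2.phaseCorrelate(w4,w6))
s=observe();print(s["wrist_torque"])
E
```

```text
w4 [52 46 36 31 30 53 71 76 77 76 77 77 78 79 79 77 76 77 62 54 70 78 77 76
 77 77 77 77 76 77 77 77]
w4 cols [146 146 146 144 128  75  49  50  48  48  58  65  68  70  75  76  78  78
  74  72  66  59  56  60  70  84  99 105  98  94  96  98]
w5 [84 72 49 32 26 42 62 74 77 78 79 80 80 81 80 78 78 77 63 55 70 78 78 77
 78 78 77 77 77 78 78 77]
w5 cols [ 98  98  97  96  85  59  52  51  51  50  57  64  68  72  75  76  77  78
  74  72  68  61  59  62  70  88 122 145 145 145 145 146]
now [45 40 36 31 23 21 28 36 42 63 77 80 80 81 80 79 78 79 62 54 72 78 78 78
 78 78 78 78 78 78 78 78]
now cols [46 48 48 48 48 48 52 52 50 48 57 66 69 72 76 77 79 79 75 72 69 60 57 63
 72 70 54 45 45 45 46 44]
((-0.6868404208256926, 0.3404806614565601), 0.2802688063515557)
[-0.06493599  0.21987318  0.04813737]
```

There is no slip in the grip: the shoulder line hasn't moved. The force, about 7.7 N at about 2.3 mm, is ambiguous between before and after the snap. I'll back off 1.1 mm, staying in contact, and compare the curve.

```bash
python3 -m creep '[0,0,0.0003,0,0,0, 0,0,0.0006,0,0,0, 0,0,0.0009,0,0,0, 0,0,0.0011,0,0,0, 0,0,0.0011,0,0,0, 0,0,0.0011,0,0,0, 0,0,0.0011,0,0,0, 0,0,0.0011,0,0,0, 0,0,0.0011,0,0,0, 0,0,0.0011,0,0,0]' | grep -E "force|pos|eef"; python3 f.py
```

```text
ee_pos: [0.5257, 0.1618, 0.0767]
eef_rot: [0.664, 3.071, 0.0]
force: [1.0, 0.2, 3.8]
grip_force: 55.0
18.95 [ 0.16 -0.4   3.96 76.74]
```

The unloading lies on the same line as the loading (about 2.3 N/mm with the grip's give), so it has not snapped yet. I'm pressing on in small steps.

```bash
python3 -m creep '[0,0,-0.0004,0,0,0, 0,0,-0.0008,0,0,0, 0,0,-0.0012,0,0,0, 0,0,-0.0014,0,0,0, 0,0,-0.0015,0,0,0, 0,0,-0.0015,0,0,0, 0,0,-0.0015,0,0,0, 0,0,-0.0015,0,0,0, 0,0,-0.0015,0,0,0, 0,0,-0.0015,0,0,0]' | grep -E "force|pos"; python3 f.py
```

```text
ee_pos: [0.5259, 0.1618, 0.0757]
force: [0.0, 0.5, 7.2]
grip_force: 55.0
20.5 [-1.24 -0.13  6.5  75.66]
```

```bash
python3 -m creep '[0,0,-0.0001,0,0,0, 0,0,-0.0002,0,0,0, 0,0,-0.0003,0,0,0, 0,0,-0.0004,0,0,0, 0,0,-0.0005,0,0,0, 0,0,-0.0005,0,0,0, 0,0,-0.0005,0,0,0, 0,0,-0.0005,0,0,0, 0,0,-0.0005,0,0,0, 0,0,-0.0005,0,0,0]' | grep -E "force|pos"; python3 f.py
```

```text
ee_pos: [0.5259, 0.1618, 0.0753]
force: [-0.3, -0.3, 6.9]
grip_force: 55.0
22.05 [-1.15 -0.1   7.23 75.29]
```

```bash
python3 -m creep '[0,0,-0.0001,0,0,0, 0,0,-0.0002,0,0,0, 0,0,-0.0003,0,0,0, 0,0,-0.0004,0,0,0, 0,0,-0.0005,0,0,0, 0,0,-0.0005,0,0,0, 0,0,-0.0005,0,0,0, 0,0,-0.0005,0,0,0, 0,0,-0.0005,0,0,0, 0,0,-0.0005,0,0,0]' | grep -E "force|pos"; python3 f.py
```

```text
ee_pos: [0.526, 0.1618, 0.0749]
force: [-1.1, -0.1, 7.9]
grip_force: 55.0
23.6 [-1.17 -0.28  8.19 74.95]
```

```bash
python3 -m creep '[0,0,-0.0001,0,0,0, 0,0,-0.0002,0,0,0, 0,0,-0.0003,0,0,0, 0,0,-0.0004,0,0,0, 0,0,-0.0005,0,0,0, 0,0,-0.0005,0,0,0, 0,0,-0.0005,0,0,0, 0,0,-0.0005,0,0,0, 0,0,-0.0005,0,0,0, 0,0,-0.0005,0,0,0]' | grep -E "force|pos"; python3 f.py
```

```text
ee_pos: [0.526, 0.1618, 0.0746]
force: [-1.4, -0.5, 9.9]
grip_force: 55.0
25.15 [-1.95  0.    9.02 74.59]
```

```bash
python3 -m creep '[0,0,-0.0001,0,0,0, 0,0,-0.0002,0,0,0, 0,0,-0.0003,0,0,0, 0,0,-0.0004,0,0,0, 0,0,-0.0005,0,0,0, 0,0,-0.0005,0,0,0, 0,0,-0.0005,0,0,0, 0,0,-0.0005,0,0,0, 0,0,-0.0005,0,0,0, 0,0,-0.0005,0,0,0]' | grep -E "force|pos"; python3 f.py
```

```text
ee_pos: [0.5261, 0.1618, 0.0742]
force: [-2.3, -1.0, 10.6]
grip_force: 55.0
26.7 [-1.15 -0.73  9.54 74.25]
```

```bash
python3 -m creep '[0,0,-0.0001,0,0,0, 0,0,-0.0002,0,0,0, 0,0,-0.0003,0,0,0, 0,0,-0.0004,0,0,0, 0,0,-0.0005,0,0,0, 0,0,-0.0005,0,0,0, 0,0,-0.0005,0,0,0, 0,0,-0.0005,0,0,0, 0,0,-0.0005,0,0,0, 0,0,-0.0005,0,0,0]' | grep -E "force|pos"; python3 f.py
```

```text
ee_pos: [0.5261, 0.1618, 0.0739]
force: [-2.9, -0.4, 11.1]
grip_force: 55.0
28.25 [-1.8  -0.55 10.9  73.9 ]
```

```bash
python3 -m creep '[0,0,-0.0001,0,0,0, 0,0,-0.0002,0,0,0, 0,0,-0.0003,0,0,0, 0,0,-0.0004,0,0,0, 0,0,-0.0004,0,0,0, 0,0,-0.0004,0,0,0, 0,0,-0.0004,0,0,0, 0,0,-0.0004,0,0,0, 0,0,-0.0004,0,0,0, 0,0,-0.0004,0,0,0]' | grep -E "force|pos"; python3 f.py
```

```text
ee_pos: [0.5254, 0.1618, 0.0722]
force: [-1.2, 0.3, 3.8]
grip_force: 55.0
29.8 [-1.5   0.9   3.87 72.21]
```

Snap: the force fell from 12.6 N to 5.6 N. Lifting straight out and returning above the block.

```bash
python3 -m creep '[0,0,0.004,0,0,0, 0,0,0.014,0,0,0, 0,0,0.030,0,0,0, 0,0,0.050,0,0,0, 0,0,0.075,0,0,0, 0,-0.008,0.095,0,0,0, -0.002,-0.035,0.105,0,0,0, -0.005,-0.075,0.105,0,0,0, -0.008,-0.120,0.105,0,0,0, -0.011,-0.165,0.105,0,0,0]' && python3 -m creep '[-0.003,-0.045,0,0,0,0, -0.0055,-0.085,0,0,0,0, -0.007,-0.115,-0.003,0,0,0, -0.0075,-0.125,-0.012,0,0,0, -0.0075,-0.1256,-0.025,0,0,0, -0.0075,-0.1256,-0.036,0,0,0, -0.0075,-0.1256,-0.044,0,0,0, -0.0075,-0.1256,-0.0458,0,0,0, -0.0075,-0.1256,-0.0458,0,0,0, -0.0075,-0.1256,-0.0458,0,0,0]'
python3 - <<'E'
from h import *
p,d=read_camera("wrist");c,f=cal("wrist");p,d=read_camera("wrist");s=observe()
np.savez("/tmp/w7.npz",p=p,d=d)
T=R.from_rotvec(s["eef_rot"]).as_matrix();pt=s["ee_pos"]+T@[0,0,.0656]
print(s["ee_pos"],s["force"],pt,proj(c,f,pt),proj(c,f,(pt[0],pt[1],.054)),proj(c,f,(.507,-.129,.054)))
cv2.imwrite("pics/w7c.png",cv2.resize(p[170:250,205:305],None,fx=7,fy=7,interpolation=2))
E
```

```text
clock: 31.05
ee_pos: [0.5144, -0.0045, 0.1784]
eef_rot: [0.663, 3.07, -0.0]
force: [0.3, -0.4, -0.6]
gripper_width: 0.159
grip_force: 55.0
clock: 32.3
ee_pos: [0.5076, -0.1288, 0.1321]
eef_rot: [0.663, 3.07, -0.0]
force: [-0.4, -0.1, -0.7]
gripper_width: 0.16
grip_force: 55.0
[ 0.50747122 -0.12893343  0.13200901] [-0.42862591 -0.88837146 -1.55375295] [ 0.50752316 -0.12895602  0.06640904] (np.float64(250.84563022198472), np.float64(207.8335233765778)) (np.float64(250.80782288193652), np.float64(202.747242987066)) (np.float64(250.48951433321864), np.float64(202.20524201260832))
```

View pics/w7c.png

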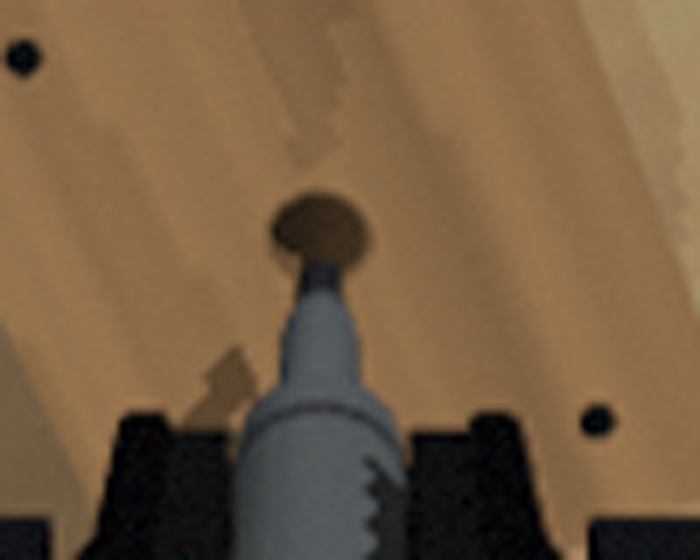

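The hole is centred at (321,239) in the crop with the spindle right at its axis (320), so it is aligned to under 1 mm. Lowering to 3 mm above seating.

```bash
python3 -m creep '[0,0,-0.004,0,0,0, 0,0,-0.010,0,0,0, 0,0,-0.016,0,0,0, 0,0,-0.022,0,0,0, 0,0,-0.028,0,0,0, 0,0,-0.034,0,0,0, 0,0,-0.040,0,0,0, 0,0,-0.046,0,0,0, 0,0,-0.051,0,0,0, 0,0,-0.053,0,0,0]' | grep -E "force|pos"; python3 f.py; python3 -m creep '[0,0,-0.0006,0,0,0, 0,0,-0.0012,0,0,0, 0,0,-0.0018,0,0,0, 0,0,-0.0024,0,0,0, 0,0,-0.003,0,0,0, 0,0,-0.003,0,0,0, 0,0,-0.003,0,0,0, 0,0,-0.003,0,0,0, 0,0,-0.003,0,0,0, 0,0,-0.003,0,0,0]' | grep -E "force|pos"; python3 f.py
```

```text
ee_pos: [0.507, -0.1287, 0.0781]
force: [0.5, 0.8, -2.3]
grip_force: 55.0
33.95 [ 0.2  -0.25 -1.54 78.53]
ee_pos: [0.5072, -0.1288, 0.0756]
force: [-0.3, 0.1, -1.5]
grip_force: 55.0
35.5 [ 1.400e-01 -3.000e-02 -1.690e+00  7.554e+01]
```

```bash
python3 -m creep '[0,0,-0.0002,0,0,0, 0,0,-0.0004,0,0,0, 0,0,-0.0006,0,0,0, 0,0,-0.0008,0,0,0, 0,0,-0.0008,0,0,0, 0,0,-0.0008,0,0,0, 0,0,-0.0008,0,0,0, 0,0,-0.0008,0,0,0, 0,0,-0.0008,0,0,0, 0,0,-0.0008,0,0,0]' | grep -E "force|pos"; python3 f.py
```

```text
ee_pos: [0.5071, -0.1288, 0.0747]
force: [0.1, -0.4, -2.5]
grip_force: 55.0
37.05 [-0.26 -0.2  -1.09 74.74]
```

```bash
python3 -m creep '[0,0,-0.0002,0,0,0, 0,0,-0.0004,0,0,0, 0,0,-0.0006,0,0,0, 0,0,-0.0008,0,0,0, 0,0,-0.0008,0,0,0, 0,0,-0.0008,0,0,0, 0,0,-0.0008,0,0,0, 0,0,-0.0008,0,0,0, 0,0,-0.0008,0,0,0, 0,0,-0.0008,0,0,0]' | grep -E "force|pos"; python3 f.py
```

```text
ee_pos: [0.5073, -0.1289, 0.0745]
force: [-3.0, 0.7, 5.5]
grip_force: 55.0
38.6 [-2.47  0.83  5.37 74.45]
```

Seated on the shoulder: about 7 N at almost no further travel. Opening, then rising clear.

```bash
python3 -m creep '[0,0,0,0,0,0, 0,0,0,0,0,0, 0,0,0,0,0,0, 0,0,0,0,0,0, 0,0,0,0,0,0, 0,0,0,0,0,0, 0,0,0,0,0,0, 0,0,0,0,0,0, 0,0,0,0,0,0, 0,0,0,0,0,0]' 1 && python3 -m creep '[0,0,0.003,0,0,0, 0,0,0.015,0,0,0, 0,0,0.04,0,0,0, 0,0,0.08,0,0,0, 0,0,0.12,0,0,0, 0,0,0.16,0,0,0, 0,0,0.20,0,0,0, 0,0,0.225,0,0,0, 0,0,0.232,0,0,0, 0,0,0.232,0,0,0]'
python3 - <<'E'
from h import *
p,d=read_camera("wrist");c,f=cal("wrist");p,d=read_camera("wrist")
C=cloud(c,f,d);k=(abs(C[...,0]-.507)<.03)&(abs(C[...,1]+.128)<.03)
m=k&(C[...,2]>.115)&(C[...,2]<.135)
v,u=np.nonzero(m);print(len(v),u.mean(),v.mean(),atz(c,f,u.mean(),v.mean(),.124),np.median(C[m][:,2]))
q,_=read_camera("side")
cv2.imwrite("pics/end.png",np.hstack([cv2.resize(p[140:220,200:300],(375,300),interpolation=2),cv2.resize(q[190:270,180:280],(375,300),interpolation=2)]))
E
```

```text
clock: 39.85
ee_pos: [0.5071, -0.1288, 0.0739]
eef_rot: [-0.664, -3.071, -0.0]
force: [0.3, 0.1, 0.6]
gripper_width: 0.998
grip_force: 0.0
clock: 41.1
ee_pos: [0.5071, -0.1288, 0.3061]
eef_rot: [0.664, 3.07, -0.0]
force: [0.4, -0.7, 0.1]
gripper_width: 1.004
grip_force: 0.0
154 250.42207792207793 174.3896103896104 [ 0.50688851 -0.12900335  0.124     ] 0.12318614837996111
```

View pics/end.png

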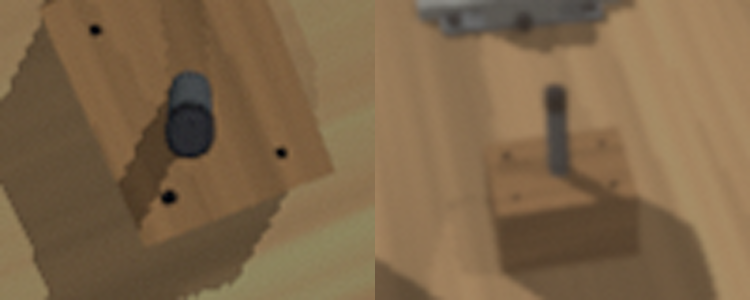

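The punch stands upright in the block, its top back at (0.507,-0.129) and about 0.124 high, as it was before. Handing in.

```bash
python3 -c "
from rig import *
print(hand_in())"
```

```text
the job is handed in; nothing more can be done
None
```

The job is handed in at about 41 s: the punch snapped once on the blank through the guide bush (force fell from about 12.6 N to 5.6 N), I lifted off at once, and it is back upright in its hole on its shoulder, released.

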